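# Set the slicing thickness on a mandoline and lock it

## Task

The vegetable slicer on the worktop is set too thin: flick the edge of its green star wheel with a fingertip until the red pointer stands at the long fifth line of the scale, and then push the orange lock tab fully home towards the wheel so that the setting cannot slip. It needs only touching and pushing: keep off the blade, and leave the food tub, the oil bottle, the salt shaker and the spice jar standing where they are.

Things in the scene. Friction and masses are not known exactly. Their poses are not given: they have to be found in the camera images.
- slicer: Flat white vegetable slicer, held fast to the worktop by four suction feet. Origin: on the worktop under its middle; its y axis runs along it. Wheel, scale and lock are on its -x side, towards the robot. White rails 18 mm wide at x = -53 and +53 mm, y -165 to +180 mm, top at z 42 mm; handle loop to y +230 mm. Steel ramp between the rails, y -145 to +69 mm, top z 38 mm.
- dial (a joint): Angle of the green star wheel (rad). 0 = first (thinnest) line; each click adds 1.257 (72 degrees): fifth line 5.03, sixth and last 6.28. Starts 1 to 4 clicks short of the fifth. A sprung roller pulls it into the nearest click when let go; a push of 5 to 12 N moves it out, either way. Grows when the top of the wheel is pushed along the slicer's +y. Blocked while the lock is home.
- wheel_centre (a point): Centre of the star wheel, at the slicer's (-78, -40, +36) mm; its axis runs along the slicer's x. 18 mm thick, upright beside the rail, open above and towards -x. Five lobes with round ends of 4.5 mm radius, centred 27.5 mm from the axis (tips at 32 mm, valleys at 19 mm). On the rail beside it a round white housing rises 14 mm above the axis.
- wheel_top (a point): Point of the slicer 27 mm above the wheel's axis. In each click two lobes stand 16 mm either way from here along y, their tops at this height. A fingertip with its underside 7 to 10 mm below this point, coming from the -y side along +y until its leading face is level with this point (or up to 8 mm past), pushes one lobe over the top: one click. Then lift off.
- lock (a joint): Travel of the orange lock tab (m): 0 open (as it starts), 0.012 fully home. It slides along the slicer's -y axis, towards the wheel, against about 2 N of friction and stays where it is left. Its bolt enters the wheel's mechanism, so it goes home only while the wheel rests in a click.
- lock_tab (a point): Centre of the top of the orange lock tab on the near rail, 60 mm from the wheel's axis along +y when open. The tab is 16 mm along x, 11 mm along y and rises 14.5 mm above the rail; push its +y face.
- pointer_tip (a point): Tip of the small red pointer in the top of the near rail. It moves 10 mm along the slicer's +y axis with each click of the wheel, from the first line at y = -145 mm. It cannot be pushed by itself.
- fifth_line (a point): Fifth black line of the scale on the near rail, at the slicer's y = -105 mm: the long one, 10 mm instead of 4.5 mm, which also turns down over the rail's edge. The six lines are 10 mm apart; the first is the farthest from the wheel.
- blade: Steel blade, 86 x 22 x 1.5 mm, lying slightly oblique across the slicer; origin at its centre, at the slicer's (0, +90, +40) mm. It must not be touched.
- food_tub: Clear food tub with red lid, 126 x 144 x 86 mm, loose, behind the slicer; origin at the centre of its underside. Stays where it is.
- oil_bottle: Oil bottle with yellow cap, 61 mm across, 268 mm tall, loose, behind the slicer; origin at the centre of its underside. Stays where it is.
- salt_shaker: Salt shaker with grey top, 44 mm across, 90 mm tall, loose, on the robot's side of the slicer; origin at the centre of its underside. Stays where it is.
- spice_e: Spice jar with dark cap, 41 mm across, 105 mm tall, loose, on the robot's side of the slicer; origin at the centre of its underside. Stays where it is.
Mind the look-alikes: they are no part of the job. Leave any turquoise look-alike of the spice_e alone. Leave any purple look-alike of the salt_shaker alone.

How it is judged:
By the outcome, as a careful person would: the job done as asked, in the order asked, and still so for the second after the job is handed in, with the robot touching nothing.
It also fails if it takes over 54 s, if anything falls off the work surface, if the arm or the gripper's body presses on something with over 40 N, if the wrist force passes 120 N, or if a joint passes its speed limit or range.

## Robot

A 6-joint arm with a two-finger parallel gripper is mounted at the origin on a cart in front of the work surface, level with it; the furniture and walls round the work are solid. World frame = base frame: x ahead of the robot, y to its left, z up, the work surface at z = 0. Lengths are in mm, angles in rad, forces in N, time in s.
With the tool pointing down it reaches from about 300 to 775 mm from the base axis. Payload 14.6 kg.
Tool frame: the origin (TCP) lies on the centre line of the jaws, within the pads' length; the fingertips stand ahead of it and the grasp point (between the pads) lies 11 mm behind it (robot.tcp_to_tips is the z of the fingertips in the tool frame, in mm); z points along the fingers, y is the line along which they close (so a half turn about z gives the same grasp; the last joint's range is limited). The gripper opens to 85 mm and grips with 20 to 120 N. Pads are 22 mm wide; open, the fingers measure 114 mm over their backs; the gripper's body (76 mm by 85 mm) begins 54 mm behind the grasp point. The pads swing forward as they close: fully open they stand 13 mm farther back than shut.
Start: joints at [-1.195, 0.3, 1.521, -0, 1.321, -0.067], TCP at [235.651, -496.949, 214.281] pointing down, gripper open.
Joint ranges: [-3.03, 3.03], [-0.79, 2.21], [0.23, 2.52], [-1.04, 4.18], [0, 3.07], [-2.55, 2.55]. Speed limits (rad/s): [2.22, 2.22, 2.57, 3.14, 3.14, 3.14].

## Interface

Orientations are given as [roll, pitch, yaw] about the fixed x, y, z axes, in that order (R = Rz(yaw) Ry(pitch) Rx(roll)).
In Python, from station import robot, eyes, job gives the robot as it stands.
- The arm moves only by the tool step_arm, never from a script. Its arguments are lists of equal length, an entry for each row: "dp": the shift along the tool's x, y, z in units of 50 mm (1.0 is 50 mm), a list of three; "twist": the turn about the tool's z in degrees. In form: {"dp": [[dx, dy, dz], ...], "twist": [twist, ...]}. A call has 1 to 12 rows; each row shifts and turns the commanded pose from where the row before left it, along the tool's axes as they then stand; what a row does not reach is not made up. A row lasts 1/8 s, in which the tool goes at most 62.5 mm and 10.7 degrees, less where a joint would pass 70% of its speed; a pose out of reach is approached as far as the arm can. A call is refused whole if a number of a shift passes 1 or a number of a turn 10.7, either way. A call with a gripper value outside its range is refused whole. "fingers" is the finger opening in mm, from 0 to 85.4, set as the call begins (left out, the last holds). The fingers move at their own pace and stop on an object; "force" is the grip in N (left out, the last holds). Time passes only in rows, so rows that do not move let the fingers close. It gives the time, the measured TCP pose, the force, the opening and the grip force at its end, in the units of the state.
- robot.observe(): the state, without advancing time (a new reading comes with each control period).
- eyes.capture(name): name is "scene" or "top"; returns (picture, depth): 400x640x3 uint8, red, green, blue; 400x640 float32, mm along the optical axis (not along the pixel's ray), 0 where there is no reading.
- eyes.calibration(name): a dict with "mtx" (3x3 intrinsics, pixels), "world_from_camera" (4x4, takes a point from camera to world coordinates). Camera axes: x right, y down, z forward; pixel columns grow to the right and rows downward; lengths in mm; the calibration is good to about 2 mm. A picture is of the moment at which its call begins. calibration takes no time and is no camera call.
- job.hand_in(): hands the job in; it is judged then, once.
The state is a dict: "time": time; "joints": joint angles; "joint_velocities": joint speeds; "joint_torque": joint torques, N m; "position": TCP position; "tool_rot": TCP orientation; "contact_force": force on the tool from outside, world axes, zero at the start; "torque": the same for the moment, N m; "gripper_width": finger opening in mm; "grip_force": force on a finger pad.
Only numpy, scipy, OpenCV 4.12 (cv2) and the standard library are available. Lean on these libraries where they do the work, as an engineer would, in place of code of your own. Each camera call takes 0.05 s, during which the arm holds its last target. There are 200 camera calls.

## Working session

There is one attempt and no reset: what is moved stays moved. The work goes in short steps, Python scripts to look and compute and a tool call to move; the robot and the scene stay as the last step left them, time stands still between calls to the robot, and variables do not carry over. Pictures are saved under pics/ and viewed, at most 10 in all, crops included, and the job is handed in when it is done.

Besides the shell and the picture viewer there is one more tool, called after "Request:" as name([rows], argument=value, ...), one row to a line, values as JSON. step_arm: Moves the arm, as the interface text tells. Its arguments: {"type":"object","properties":{"dp":{"type":"array","items":{"type":"array","items":{"type":"number"}}},"twist":{"type":"array","items":{"type":"number"}},"fingers":{"type":"number"},"force":{"type":"number"}},"required":["dp","twist"]}

```bash
mkdir -p pics; ls; python3 - <<'E'
from station import robot, eyes, job
import cv2,numpy as np
for n in("scene","top"):
    p,d=eyes.capture(n); c=eyes.calibration(n)
    cv2.imwrite(f"pics/{n}0.png",cv2.cvtColor(p,cv2.COLOR_RGB2BGR)); np.savez(f"{n}0.npz",p=p,d=d,K=c["mtx"],T=c["world_from_camera"])
    print(n,c["mtx"].round(1).tolist(),np.round(c["world_from_camera"],3).tolist())
print(robot.observe(), robot.tcp_to_tips)
E
```

```text
pics
scene [[387.5, 0.0, 321.4], [0.0, 387.5, 198.6], [0.0, 0.0, 1.0]] [[-0.868, -0.375, 0.327, 207.727], [-0.497, 0.643, -0.582, 433.022], [0.008, -0.667, -0.745, 699.491], [0.0, 0.0, 0.0, 1.0]]
top [[426.0, 0.0, 321.1], [0.0, 426.0, 197.7], [0.0, 0.0, 1.0]] [[0.006, -0.992, 0.125, 386.337], [-1.0, -0.009, -0.027, -35.137], [0.028, -0.125, -0.992, 1017.531], [0.0, 0.0, 0.0, 1.0]]
{'time': 0.1, 'joints': array([-1.19459562e+00,  3.00427875e-01,  1.52148619e+00, -3.02312970e-05,
        1.32070198e+00, -6.65876160e-02]), 'joint_velocities': array([-0.00152011, -0.00183766, -0.0026453 , -0.00095761,  0.0004273 ,
        0.00079915]), 'joint_torque': array([ 2.47334574e-03, -5.44381356e+01, -3.62370300e+01, -1.83867206e-05,
        3.04691763e-03, -3.15717432e-05]), 'position': array([ 235.57084762, -496.75987508,  213.78517487]), 'tool_rot': array([-3.14056958e+00, -3.88768093e-05,  4.42795802e-01]), 'contact_force': array([-0.0598421 ,  0.53239904, -0.33409272]), 'torque': array([0.04876868, 0.01934858, 0.00667842]), 'grip_force': 0.0, 'gripper_width': 85.58048675082794} 8.0
```

View pics/scene0.png

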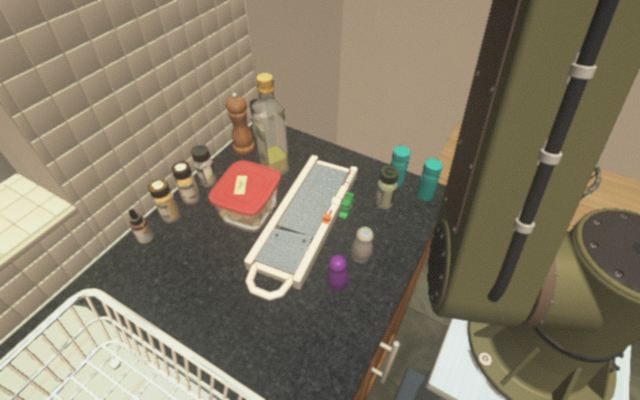

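View pics/top0.png

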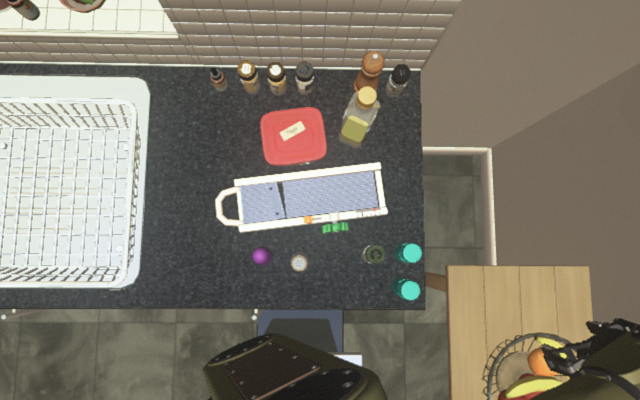

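Top view: slicer spans (216..387, 165..230) with its handle at left, green wheel (335,228), orange tab (308,219), scale near (370,212). Grey-topped salt shaker (299,263) and dark-capped jar (374,254) are the real ones to avoid. The purple thing (261,256) and the turquoise ones (410,253), (409,290) are look-alikes.

```bash
cat > h.py <<'E'
import numpy as np,cv2
from station import robot,eyes,job
def load(n,k=0):
    z=np.load(f"{n}{k}.npz"); return z["p"],z["d"],z["K"],z["T"]
def ray(K,T,uv):
    v=T[:3,:3]@np.linalg.solve(K,[*uv,1.]); return T[:3,3],v
def onz(K,T,uv,z):
    o,v=ray(K,T,uv); return o+v*(z-o[2])/v[2]
def tri(a,b):
    (o1,v1),(o2,v2)=a,b; s=np.linalg.lstsq(np.c_[v1,-v2],o2-o1,rcond=None)[0]
    p,q=o1+s[0]*v1,o2+s[1]*v2; return (p+q)/2,np.linalg.norm(p-q)
def blob(p,lo,hi,box):
    m=cv2.inRange(cv2.cvtColor(p,cv2.COLOR_RGB2HSV),lo,hi); x0,y0,x1,y1=box
    k=np.zeros_like(m);k[y0:y1,x0:x1]=m[y0:y1,x0:x1]; return k
E
python3 - <<'E'
from h import *
bx={"top":(290,205,360,240),"scene":(315,185,360,225)}
R={}
for n in("scene","top"):
    p,d,K,T=load(n)
    for c,lo,hi in(("green",(50,120,60),(75,255,255)),("orange",(4,150,120),(18,255,255))):
        m=blob(p,lo,hi,bx[n]); ys,xs=np.nonzero(m); uv=(xs.mean(),ys.mean()); R[n,c]=ray(K,T,uv)
        dd=d[ys,xs]; 
        P=np.array([T[:3,:3]@(np.linalg.solve(K,[x,y,1.])*z)+T[:3,3] for x,y,z in zip(xs,ys,dd) if z>0])
        print(n,c,len(xs),np.round(uv,1),(xs.min(),xs.max(),ys.min(),ys.max()),"depth median",np.median(P,0).round(1),"max z",P[:,2].max().round(1))
for c in("green","orange"): print(c,tri(R["scene",c],R["top",c]))
p,d,K,T=load("top")
m=blob(p,(0,0,185),(180,45,255),(205,158,392,236)); m=cv2.morphologyEx(m,cv2.MORPH_CLOSE,np.ones((3,3)))
c=max(cv2.findContours(m,0,2)[0],key=cv2.contourArea)
body=m.copy(); body[:,:236]=0
ys,xs=np.nonzero(body)
r=cv2.minAreaRect(cv2.convexHull(np.c_[xs,ys].astype(np.float32)))
W=[onz(K,T,q,42) for q in cv2.boxPoints(r)]
print("rect",np.round(cv2.boxPoints(r),1).tolist(),np.round(W,1).tolist())
# far rail's outer edge line fit and near
for nm,f in(("far",min),("near",max)):
    q=[(x,f(ys[xs==x])) for x in range(245,381) if (xs==x).any()]
    w=np.array([onz(K,T,t,42)[:2] for t in q]); l=cv2.fitLine(w.astype(np.float32),cv2.DIST_HUBER,0,.01,.01).ravel(); print(nm,l,np.degrees(np.arctan2(l[1],l[0])))
for nm,uv,z in(("salt",(299,263),90),("spice",(374,254),105),("purple",(261,256),90)): print(nm,onz(K,T,uv,z).round(1))
a=cv2.resize(p[155:275,210:390],None,fx=4.4,fy=4.4,interpolation=cv2.INTER_CUBIC)
cv2.imwrite("pics/crop1.png",cv2.cvtColor(a,cv2.COLOR_RGB2BGR))
p=load("scene")[0];a=cv2.resize(p[150:270,240:400],None,fx=4.8,fy=4.8,interpolation=cv2.INTER_CUBIC)
cv2.imwrite("pics/crop2.png",cv2.cvtColor(a,cv2.COLOR_RGB2BGR))
E
```

```text
scene green 1 [344. 202.] (np.int64(344), np.int64(344), np.int64(202), np.int64(202)) depth median [439.9 -82.4  60.8] max z 60.8
scene orange 37 [326.  218.2] (np.int64(323), np.int64(329), np.int64(215), np.int64(222)) depth median [455.4 -28.   54.6] max z 59.3
top green 22 [338.  227.7] (np.int64(324), np.int64(347), np.int64(224), np.int64(231)) depth median [ 440.4 -104.3   34.1] max z 63.0
top orange 1 [309. 222.] (np.int64(309), np.int64(309), np.int64(222), np.int64(222)) depth median [452.  -34.1  54. ] max z 54.0
green (array([443.59381848, -99.21729408,  41.61102379]), np.float64(6.989425250943548))
orange (array([454.645084  , -33.14862376,  47.32377946]), np.float64(4.705072286897352))
rect [[230.3000030517578, 169.6999969482422], [381.29998779296875, 154.3000030517578], [387.70001220703125, 216.60000610351562], [236.6999969482422, 232.10000610351562]] [[572.5, 149.0, 42.0], [613.3, -202.3, 42.0], [466.7, -215.3, 42.0], [428.7, 129.9, 42.0]]
far [ 1.3041277e-01 -9.9145979e-01  5.7393323e+02 -4.0765858e+01] -82.506546
near [ 1.3182385e-01 -9.9127316e-01  4.5194919e+02 -4.2386627e+01] -82.424995
salt [361.2 -13.5  90. ]
spice [ 381.4 -173.3  105. ]
purple [375.6  68.3  90. ]
```

View pics/crop1.png

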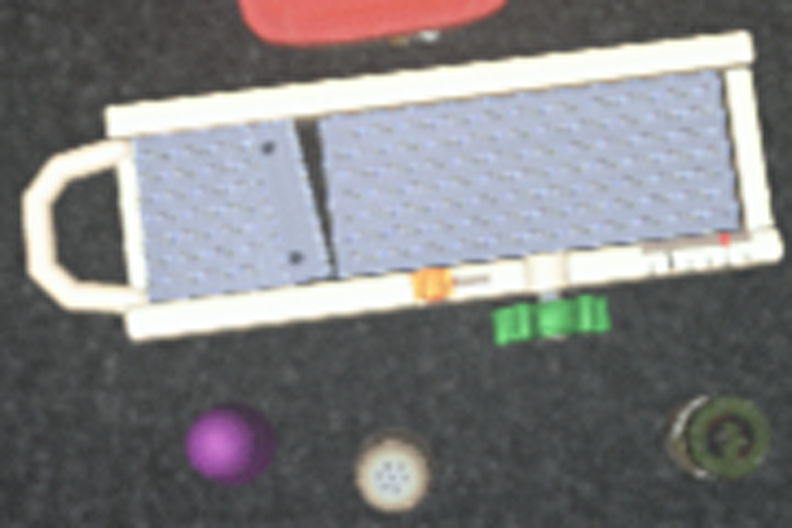

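View pics/crop2.png

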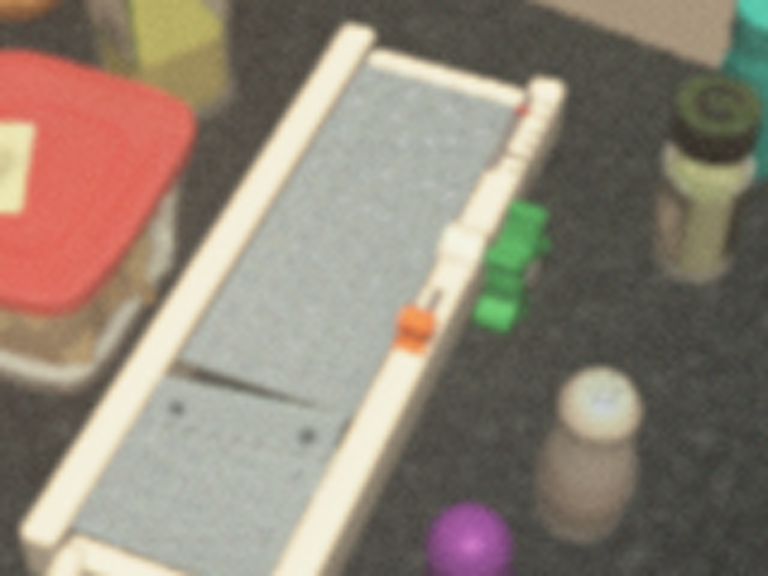

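The crops confirm wheel, tab, housing and a red pointer about three lines short of the long line; now a rigid fit of the slicer's frame from its corners in both views.

```bash
python3 - <<'E'
from h import *
from scipy.optimize import least_squares
t=lambda c:(210+(c[0]+.5)/4.4-.5,155+(c[1]+.5)/4.4-.5)
s=lambda c:(240+(c[0]+.5)/4.8-.5,150+(c[1]+.5)/4.8-.5)
_,dt,Kt,Tt=load("top");_,ds,Ks,Ts=load("scene")
top={"fr-":((751,48),(53,-165,42)),"fr+":((108,121),(53,180,42)),"nr-":((781,245),(-53,-165,42)),"nr+":((128,323),(-53,180,42)),
 "tab":((434,283),(-53,20,56.5)),"line5":((671,261),(None,-105,42)),"wheel":((552,318),(-78,-40,45))}
W={k:onz(Kt,Tt,t(c),m[2]) for k,(c,m) in top.items()}
def mod(v,m): c,s_=np.cos(v[2]),np.sin(v[2]); return np.array([v[0]+c*m[0]-s_*m[1],v[1]+s_*m[0]+c*m[1]])
ks=[k for k in top if k not in("line5","wheel")]
f=lambda v:np.concatenate([mod(v,top[k][1])-W[k][:2] for k in ks])
r=least_squares(f,[513,-41,.13],loss="soft_l1",f_scale=2);v=r.x;print("pose",v.round(3));print({k:q.round(1).tolist() for k,q in zip(ks,f(v).reshape(-1,2))})
inv=lambda P:(np.array([[np.cos(v[2]),np.sin(v[2])],[-np.sin(v[2]),np.cos(v[2])]])@(P[:2]-v[:2])).round(1)
for k in W: print(k,W[k].round(1),"slicer",inv(W[k]))
print("pointer top",inv(onz(Kt,Tt,t((727,239)),42)))
for nm,a,b in(("pointer",(727,239),(523,110)),("tab",(434,283),(415,325)),("fr-",(751,48),(358,30)),("nr-",(781,245),(546,88))):
    P,g=tri(ray(Kt,Tt,t(a)),ray(Ks,Ts,s(b)));print("tri",nm,P.round(1),"gap",g.round(1),"slicer",inv(P))
    print("  scene onz",inv(onz(Ks,Ts,s(b),56.5 if nm=="tab" else 42)))
np.save("pose.npy",v)
for m in((-78,-40),(-53,20)): print(m,mod(v,m).round(1))
# depth: rail height/wheel heights
for nm,c in(("rail",(600,268)),("lobeL",(512,325)),("lobeR",(596,315)),("salt",(393,470)),("jar",(735,437))):
    u=np.round(t(c)).astype(int); z=dt[u[1],u[0]]; print(nm,(Tt[:3,:3]@(np.linalg.solve(Kt,[*u,1.])*z)+Tt[:3,3]).round(1))
E
```

```text
pose [ 5.13369e+02 -4.49270e+01  1.27000e-01]
{'fr-': [0.4, -2.3], 'fr+': [-0.4, 1.0], 'nr-': [0.3, -1.1], 'nr+': [0.2, 1.2], 'tab': [-0.5, 0.6]}
fr- [ 586.4 -199.6   42. ] slicer [  52.9 -162.7]
fr+ [543.6 139.3  42. ] slicer [ 53.2 179. ]
nr- [ 481.3 -214.2   42. ] slicer [ -53.2 -163.9]
nr+ [437.9 125.7  42. ] slicer [-53.3 178.8]
tab [458.8 -32.3  56.5] slicer [-52.6  19.4]
line5 [ 472.4 -156.2   42. ] slicer [ -54.7 -105.2]
wheel [441.9 -93.7  45. ] slicer [-77.  -39.4]
pointer top [ -46.7 -136.1]
tri pointer [ 482.5 -186.3   43. ] gap 3.4 slicer [ -48.4 -136.3]
  scene onz [ -49.8 -137.6]
tri tab [458.3 -32.8  49.2] gap 2.3 slicer [-53.1  19. ]
  scene onz [-56.4  24.3]
tri fr- [ 586.5 -200.4   38.7] gap 1.4 slicer [  52.8 -163.5]
  scene onz [  50.7 -160.3]
tri nr- [ 482.  -215.8   34. ] gap 0.3 slicer [ -52.8 -165.5]
  scene onz [ -55.2 -157.4]
(-78, -40) [441.1 -94.5]
(-53, 20) [458.3 -31.8]
rail [ 467.3 -119.    42.2]
lobeL [439.8 -73.4  34.4]
lobeR [ 443.5 -115.5   56. ]
salt [365.4 -13.4  91. ]
jar [ 381.4 -179.4  107.4]
```

Slicer frame: origin (513, -45), yaw 0.127, residuals about 2 mm, and rail height 42 agrees. The pointer is at slicer y = -136, so it is on line 2 and needs 3 clicks. Next I turn the tool so its x runs along the slicer's +y, closing the fingers.

Request:
step_arm([
  [0, 0, 0],
  [0, 0, 0],
  [0, 0, 0],
  [0, 0, 0],
  [0, 0, 0],
  [0, 0, 0],
  [0, 0, 0],
  [0, 0, 0],
], twist=[-10.3, -10.3, -10.3, -10.3, -10.3, -10.3, -10.1, 0], fingers=0, force=40)

```text
time: 1.1
position: [235.6, -496.8, 214.0]
tool_rot: [-3.141, -0.001, 1.697]
contact_force: [0.2, -0.2, 0.4]
gripper_width: 0.2
grip_force: 0.0
```

```bash
cat > w.py <<'E'
from h import *
v=np.load("pose.npy")
def where():
    o=robot.observe();c,s=np.cos(v[2]),np.sin(v[2]);P=o["position"]
    q=np.array([[c,s],[-s,c]])@(P[:2]-v[:2])
    print("t",round(o["time"],2),"slicer xyz",q.round(1),P[2].round(1),"rpy",o["tool_rot"].round(3),"F",o["contact_force"].round(1),"w",round(o["gripper_width"],1),"tips",robot.tcp_to_tips,"j",o["joints"].round(2))
if __name__=="__main__": where()
E
python3 w.py
```

```text
t 1.1 slicer xyz [-332.7 -413.1] 214.0 rpy [-3.141e+00 -1.000e-03  1.697e+00] F [ 0.2 -0.2  0.4] w 0.2 tips 8.0 j [-1.19  0.3   1.52 -0.    1.32 -1.32]
```

Request:
step_arm([
  [0.656, 0.51, 0.128],
  [0.656, 0.51, 0.128],
  [0.656, 0.51, 0.128],
  [0.656, 0.51, 0.128],
  [0.656, 0.51, 0.128],
  [0.656, 0.51, 0.128],
  [0.656, 0.51, 0.128],
  [0.656, 0.51, 0.128],
  [0.656, 0.51, 0.128],
  [0.656, 0.51, 0.128],
  [0, 0, 0],
  [0, 0, 0],
], twist=[0, 0, 0, 0, 0, 0, 0, 0, 0, 0, 0, 0])

```text
time: 2.6
position: [446.9, -139.5, 150.3]
tool_rot: [-3.141, -0.0, 1.695]
contact_force: [-0.4, -0.3, 0.3]
gripper_width: -0.1
grip_force: 0.0
```

```bash
python3 - <<'E'
from w import *
where()
p,d=eyes.capture("scene");a=cv2.resize(p[100:270,220:440],None,fx=3.5,fy=3.5,interpolation=cv2.INTER_CUBIC)
cv2.imwrite("pics/s2.png",cv2.cvtColor(a,cv2.COLOR_RGB2BGR))
E
```

```text
t 2.6 slicer xyz [-77.9 -85.4] 150.3 rpy [-3.141 -0.     1.695] F [-0.4 -0.3  0.3] w -0.1 tips 8.0 j [-0.38  0.19  1.82 -0.    1.14 -0.51]
```

View pics/s2.png

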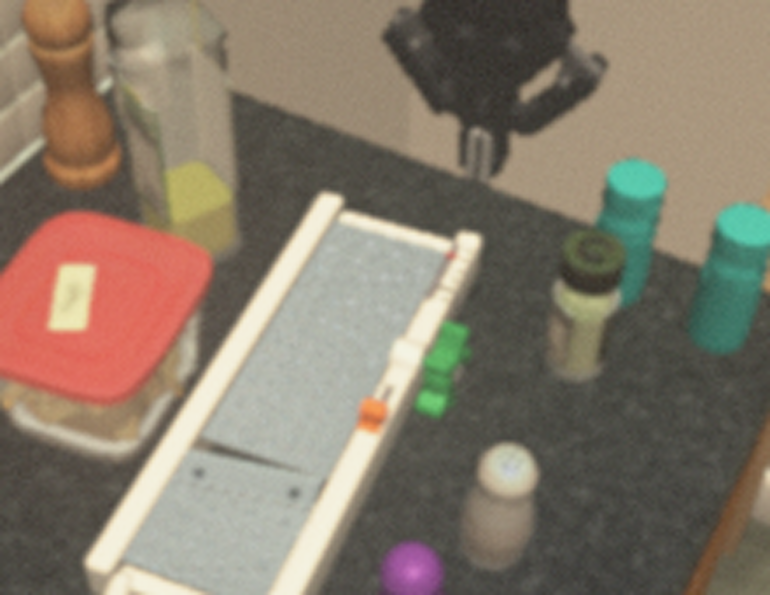

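Gripper shut, over the -y side of the wheel and clear of the jar. Down 88 mm, push, then look at the state.

Request:
step_arm([
  [0, 0, 0.5],
  [0, 0, 0.5],
  [0, 0, 0.5],
  [0, 0, 0.26],
  [0, 0, 0],
], twist=[0, 0, 0, 0, 0])

```text
time: 3.28
position: [446.8, -139.7, 62.1]
tool_rot: [-3.141, -0.0, 1.696]
contact_force: [-0.1, 0.1, -0.3]
gripper_width: -0.0
grip_force: 0.0
```

Request:
step_arm([
  [0.13, 0, 0],
  [0.13, 0, 0],
  [0.13, 0, 0],
  [0.13, 0, 0],
  [0.13, 0, 0],
  [0.13, 0, 0],
  [0, 0, 0],
], twist=[0, 0, 0, 0, 0, 0, 0])

```text
time: 4.15
position: [442.1, -100.2, 62.3]
tool_rot: [-3.142, -0.0, 1.698]
contact_force: [-0.1, 0.7, -0.1]
gripper_width: -0.2
grip_force: 0.0
```

```bash
python3 w.py
```

```text
t 4.15 slicer xyz [-77.7 -45.8] 62.3 rpy [-3.142 -0.     1.698] F [-0.1  0.7 -0.1] w -0.2 tips 8.0 j [-0.3   0.29  1.93  0.    0.92 -0.43]
```

Request:
step_arm([
  [0, 0, -0.4],
  [0, 0, -0.5],
  [-0.4, 0, -0.3],
  [-0.4, 0, 0],
  [0, 0, 0],
], twist=[0, 0, 0, 0, 0])

```text
time: 4.78
position: [447.2, -141.1, 122.2]
tool_rot: [3.142, 0.0, 1.696]
contact_force: [-0.1, 1.0, 0.3]
gripper_width: 0.3
grip_force: 0.0
```

```bash
cat > look.py <<'E'
from w import *
import sys
where(); n=sys.argv[1]
_,_,K,T=load("top")
for cam in ("top","scene"):
    p,d=eyes.capture(cam); c=eyes.calibration(cam);K,T=c["mtx"],c["world_from_camera"]
    cv2.imwrite(f"pics/{cam}{n}.png",cv2.cvtColor(p,cv2.COLOR_RGB2BGR))
    h=cv2.cvtColor(p,cv2.COLOR_RGB2HSV).astype(int); 
    # red pixels whose ray at z=42 lies in the near-rail slot strip
    ys,xs=np.nonzero((p[...,0].astype(int)-p[...,1]>45)&((h[...,0]<6)|(h[...,0]>172)))
    c_,s_=np.cos(v[2]),np.sin(v[2]); L=[]
    for x,y in zip(xs,ys):
        P=onz(K,T,(x,y),42)[:2]-v[:2]; q=(c_*P[0]+s_*P[1],-s_*P[0]+c_*P[1])
        if -65<q[0]<-38 and -160<q[1]<-70: L.append((*q,int(p[y,x,0])-int(p[y,x,1])))
    L=np.array(L); print(cam,"pointer",len(L),np.average(L[:,:2],axis=0,weights=L[:,2]).round(1) if len(L) else None)
E
python3 look.py 3
```

```text
t 4.78 slicer xyz [-77.8 -87. ] 122.2 rpy [3.142 0.    1.696] F [-0.1  1.   0.3] w 0.3 tips 8.0 j [-0.38  0.22  1.85 -0.    1.07 -0.51]
top pointer 0 None
scene pointer 1 [ -49.2 -135.5]
```

```bash
python3 - <<'E'
import cv2,numpy as np
a=cv2.resize(cv2.imread("pics/scene3.png")[155:230,310:370],None,fx=6.5,fy=6.5,interpolation=cv2.INTER_CUBIC)
b=cv2.resize(cv2.imread("pics/scene0.png")[155:230,310:370],None,fx=6.5,fy=6.5,interpolation=cv2.INTER_CUBIC)
cv2.imwrite("pics/c3.png",np.hstack([b,a]))
E
```

```text
(no output)
```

View pics/c3.png

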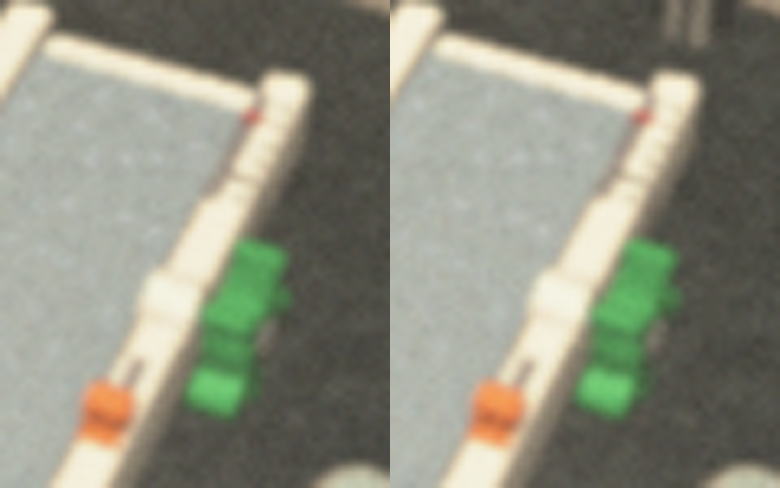

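The pointer has not moved (252,117 in both halves), so the push missed. I'll check the fingertip's true place with the depth picture.

```bash
python3 - <<'E'
from w import *
o=robot.observe()["position"]
for cam in("scene","top"):
    p,d=eyes.capture(cam);c=eyes.calibration(cam);K,T=c["mtx"],c["world_from_camera"]
    yy,xx=np.mgrid[:400,:640]; Pc=np.linalg.inv(K)@np.stack([xx.ravel(),yy.ravel(),np.ones(xx.size)])*d.ravel()
    P=(T[:3,:3]@Pc).T+T[:3,3]; ok=(d.ravel()>0)&(np.hypot(P[:,0]-o[0],P[:,1]-o[1])<45)&(P[:,2]>95)&(P[:,2]<175)
    Q=P[ok]; c_,s_=np.cos(v[2]),np.sin(v[2]); S=np.c_[c_*(Q[:,0]-o[0])+s_*(Q[:,1]-o[1]),-s_*(Q[:,0]-o[0])+c_*(Q[:,1]-o[1]),Q[:,2]-o[2]]
    print(cam,len(S))
    for z in range(-25,50,5):
        k=S[(S[:,2]>=z)&(S[:,2]<z+5)]
        if len(k): print(z,len(k),k.min(0).round(1),k.max(0).round(1))
E
```

```text
scene 154
15 2 [-8.6 -0.3 17.1] [-8.   8.4 19. ]
20 11 [-11.8   6.   20.5] [ 4.6 11.1 24.7]
25 26 [-15.3  -2.   25.1] [11.  11.4 29.8]
30 24 [-15.4  -6.9  30.1] [10.6 12.3 34.7]
35 24 [-15.8  -5.5  35.1] [11.6 11.4 39.7]
40 28 [-15.5  -6.   40.2] [11.8 12.6 45. ]
45 26 [-15.4  -2.8  45.3] [10.2 12.1 49.9]
top 0
```

```bash
python3 - <<'E'
from w import *
c=eyes.calibration("scene");K,T=c["mtx"],c["world_from_camera"];Ti=np.linalg.inv(T)
def pr(P): q=K@(Ti@[*P,1.])[:3]; return (q[:2]/q[2]).round(1)
o=robot.observe()["position"]; c_,s_=np.cos(v[2]),np.sin(v[2])
for dz in(-8,0,10,20): print(dz,[pr(o+[c_*a-s_*b,s_*a+c_*b,dz]).tolist() for a,b in((-14,11),(0,11),(14,11),(0,0))])
p,d=eyes.capture("scene")
u=pr(o).astype(int); print(u); cr=p[u[1]-30:u[1]+25,u[0]-30:u[0]+30]
a=cv2.resize(cr,None,fx=9,fy=9,interpolation=cv2.INTER_NEAREST)
for dz in(-8,10):
  q=((pr(o+[-s_*11,c_*11,dz])-u+30)*9+4).astype(int); cv2.circle(a,(int(q[0]),int(q[1])),5,(255,0,0) if dz<0 else (0,255,0),-1)
cv2.imwrite("pics/tip.png",cv2.cvtColor(a,cv2.COLOR_RGB2BGR)); print(np.array(u)-30)
print(d[u[1]-8:u[1]+10:2,u[0]-8:u[0]+10:2].round(0).astype(int))
E
```

```text
-8 [[358.9, 172.7], [352.8, 170.9], [346.8, 169.2], [354.5, 167.7]]
0 [[359.2, 170.0], [353.1, 168.2], [347.0, 166.5], [354.8, 165.0]]
10 [[359.6, 166.6], [353.4, 164.8], [347.2, 163.1], [355.1, 161.6]]
20 [[360.0, 163.2], [353.7, 161.4], [347.5, 159.6], [355.4, 158.2]]
[354 165]
[324 135]
[[1041 1038 1037  815  811  812  807  808  810]
 [1035 1036 1036  819  814  814  811  815 1035]
 [1029 1030 1030 1031  819  815  819 1028 1029]
 [1022 1024 1026 1021 1025 1026 1024 1026 1024]
 [1017 1014 1021 1017 1019 1023 1021 1019    0]
 [1014 1015 1011  948  956  953 1012 1015 1012]
 [ 966  963  948  947  945  950 1010 1009 1013]
 [ 952  943  945  948  946  947 1005 1004 1005]
 [ 944  938  935  939  944  954 1000 1001  997]]
```

View pics/tip.png

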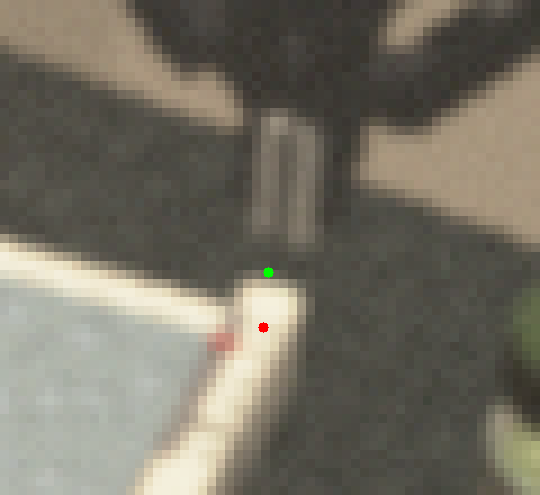

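The picture and depth agree that the closed fingertip ends about 18 mm above the nominal TCP rather than 8 mm below it, so the push passed over the wheel. I'll go lower in free space, shifted 4 mm off the rail, and measure again.

Request:
step_arm([
  [-0.06, -0.08, 0.5],
  [0, 0, 0.5],
  [0, 0, 0.5],
  [0, 0, 0.02],
  [0, 0, 0],
], twist=[0, 0, 0, 0, 0])

```text
time: 5.65
position: [444.0, -143.7, 47.1]
tool_rot: [3.141, 0.0, 1.698]
contact_force: [0.7, -0.9, 0.8]
gripper_width: -0.3
grip_force: 0.0
```

```bash
cat > tip.py <<'E'
from w import *
where()
o=robot.observe()["position"]
p,d=eyes.capture("scene");c=eyes.calibration("scene");K,T=c["mtx"],c["world_from_camera"]
yy,xx=np.mgrid[:400,:640]; Pc=np.linalg.inv(K)@np.stack([xx.ravel(),yy.ravel(),np.ones(xx.size)])*d.ravel()
P=(T[:3,:3]@Pc).T+T[:3,3]; c_,s_=np.cos(v[2]),np.sin(v[2]); Q=P-o
S=np.c_[c_*Q[:,0]+s_*Q[:,1],-s_*Q[:,0]+c_*Q[:,1],Q[:,2]]
ok=(d.ravel()>0)&(abs(S[:,0])<17)&(S[:,1]>0)&(S[:,1]<18)&(P[:,2]>5);S=S[ok]
for z in range(-30,45,3):
    k=S[(S[:,2]>=z)&(S[:,2]<z+3)]
    if len(k): print(z,len(k),k.min(0).round(1),k.max(0).round(1))
u,w=354,165
q=K@(np.linalg.inv(T)@[*o,1.])[:3];q=(q[:2]/q[2]).astype(int);print(q)
a=cv2.resize(p[q[1]-45:q[1]+35,q[0]-50:q[0]+50],None,fx=7,fy=7,interpolation=cv2.INTER_NEAREST)
cv2.imwrite("pics/tip2.png",cv2.cvtColor(a,cv2.COLOR_RGB2BGR))
E
python3 tip.py
```

```text
t 5.65 slicer xyz [-81.3 -89.2] 47.1 rpy [3.141 0.    1.698] F [ 0.7 -0.9  0.8] w -0.3 tips 8.0 j [-0.39  0.34  1.91  0.    0.89 -0.52]
-18 1 [ 16.7   1.2 -15.7] [ 16.7   1.2 -15.7]
-15 1 [ 16.9  14.7 -12.6] [ 16.9  14.7 -12.6]
18 1 [-1.1  9.9 20.3] [-1.1  9.9 20.3]
21 7 [-8.7  4.1 21.1] [ 3.3 11.9 23.5]
24 11 [-13.8   5.5  24.7] [10.2 11.9 26.9]
27 9 [-13.6   6.1  27.6] [10.1 12.  29.5]
30 11 [-15.4   5.9  30.7] [ 8.2 12.1 32.8]
33 14 [-15.1   4.9  33.1] [10.7 11.2 35.9]
36 13 [-15.5   0.5  36.2] [10.8 11.9 38.5]
39 12 [-15.3   0.5  39.3] [11.7 11.6 41.8]
42 13 [-15.3   1.8  42.2] [11.3 11.6 44.9]
[354 188]
```

View pics/tip2.png

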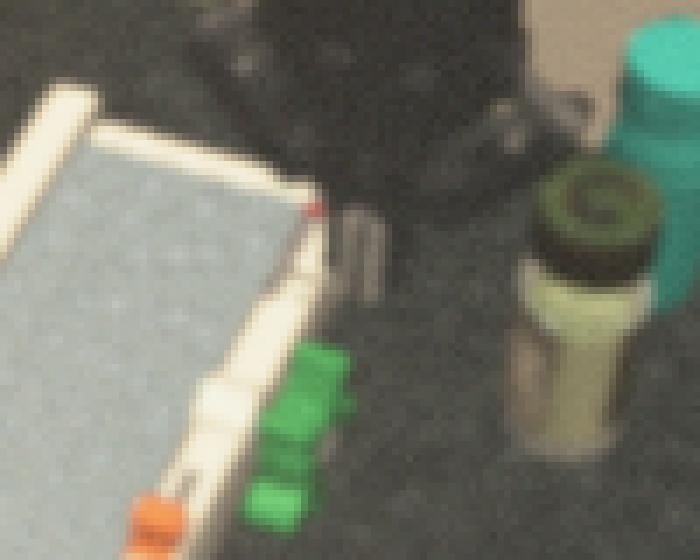

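Fingertip underside is again about 18 mm above the TCP, with its front face 11.5 mm ahead. So TCP z = 36 puts the underside at about 54; then push.

Request:
step_arm([
  [0, 0, 0.2],
  [0.12, 0, 0.02],
  [0.12, 0, 0],
  [0.12, 0, 0],
  [0.12, 0, 0],
  [0.1, 0, 0],
], twist=[0, 0, 0, 0, 0, 0])

```text
time: 6.45
position: [440.0, -114.7, 35.5]
tool_rot: [3.141, 0.0, 1.698]
contact_force: [-0.3, -2.0, 1.2]
gripper_width: 0.2
grip_force: 0.7
```

Request:
step_arm([
  [0.12, 0, 0],
  [0.12, 0, 0],
  [0, 0, 0],
], twist=[0, 0, 0])

```text
time: 6.82
position: [439.3, -103.1, 36.6]
tool_rot: [3.139, 0.001, 1.698]
contact_force: [-2.5, -1.1, 17.6]
gripper_width: 0.0
grip_force: 9.5
```

```bash
python3 look.py 4
```

```text
t 6.83 slicer xyz [-80.8 -48.3] 36.6 rpy [3.139e+00 1.000e-03 1.698e+00] F [-2.5 -1.1 17.6] w 0.0 tips 8.0 j [-0.31  0.33  1.95 -0.    0.85 -0.44]
top pointer 0 None
scene pointer 0 None
```

An upward force of 17.6 N means the following lobe is pressing under the fingertip. Lift off, go back and look.

Request:
step_arm([
  [0, 0, -0.4],
  [0, 0, -0.4],
  [-0.4, 0, 0],
  [-0.44, 0, 0],
  [0, 0, 0],
], twist=[0, 0, 0, 0, 0])

```text
time: 7.55
position: [443.6, -145.2, 75.1]
tool_rot: [-3.141, -0.0, 1.696]
contact_force: [-1.1, -0.0, 1.2]
gripper_width: 0.2
grip_force: 0.0
```

```bash
python3 look.py 5; python3 - <<'E'
import cv2,numpy as np
a=[cv2.resize(cv2.imread(f"pics/scene{k}.png")[155:230,310:370],None,fx=6.5,fy=6.5,interpolation=cv2.INTER_CUBIC) for k in(3,5)]
cv2.imwrite("pics/c5.png",np.hstack(a))
E
```

```text
t 7.55 slicer xyz [-81.9 -90.6] 75.1 rpy [-3.141 -0.     1.696] F [-1.1 -0.   1.2] w 0.2 tips 8.0 j [-0.39  0.29  1.89  0.    0.96 -0.52]
top pointer 0 None
scene pointer 4 [ -48.8 -126.3]
```

View pics/c5.png

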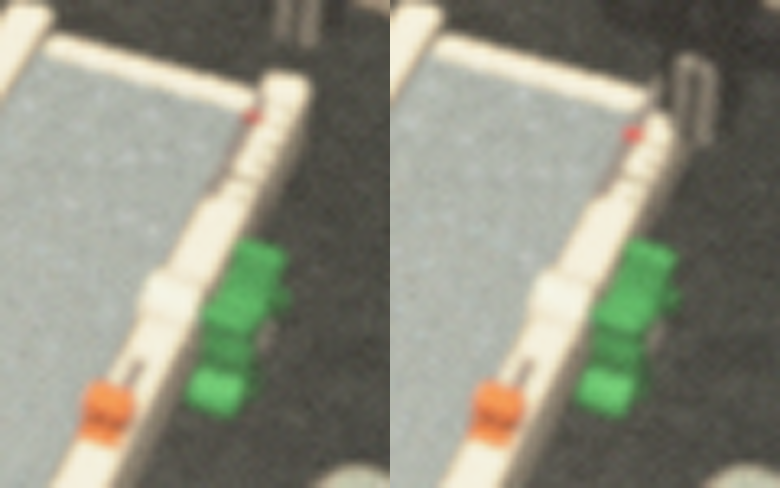

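One click: the pointer moved from -135.5 to -126.3, onto line 3. Second click the same way.

Request:
step_arm([
  [0, 0, 0.4],
  [0, 0, 0.38],
  [0.14, 0, 0],
  [0.14, 0, 0],
  [0.14, 0, 0],
  [0.14, 0, 0],
  [0.14, 0, 0],
  [0.14, 0, 0],
  [0, 0, 0],
], twist=[0, 0, 0, 0, 0, 0, 0, 0, 0])

```text
time: 8.78
position: [438.7, -102.5, 36.8]
tool_rot: [3.141, 0.0, 1.698]
contact_force: [-0.6, 2.2, 8.1]
gripper_width: 0.4
grip_force: 4.8
```

Request:
step_arm([
  [0, 0, -0.4],
  [0, 0, -0.4],
  [-0.4, 0, 0],
  [-0.44, 0, 0],
  [0, 0, 0],
], twist=[0, 0, 0, 0, 0])

```text
time: 9.4
position: [443.6, -145.2, 76.1]
tool_rot: [-3.141, -0.0, 1.696]
contact_force: [0.5, 0.6, -0.5]
gripper_width: 0.4
grip_force: 0.0
```

```bash
python3 look.py 6
```

```text
t 9.4 slicer xyz [-81.8 -90.6] 76.1 rpy [-3.141 -0.     1.696] F [ 0.5  0.6 -0.5] w 0.4 tips 8.0 j [-0.39  0.29  1.89  0.    0.96 -0.52]
top pointer 0 None
scene pointer 2 [ -49.5 -117.1]
```

Line 4 (-117; scene readings run about 1 to 2 mm low). Third click.

Request:
step_arm([
  [0, 0, 0.4],
  [0, 0, 0.4],
  [0.14, 0, 0],
  [0.14, 0, 0],
  [0.14, 0, 0],
  [0.14, 0, 0],
  [0.14, 0, 0],
  [0.14, 0, 0],
  [0, 0, 0],
], twist=[0, 0, 0, 0, 0, 0, 0, 0, 0])

```text
time: 10.62
position: [438.7, -102.5, 36.8]
tool_rot: [3.141, 0.0, 1.698]
contact_force: [0.1, 1.5, 8.7]
gripper_width: -0.2
grip_force: 4.8
```

Request:
step_arm([
  [0, 0, -0.5],
  [0, 0, -0.9],
  [0, 0, -0.6],
  [0, 0, 0],
], twist=[0, 0, 0, 0])

```text
time: 11.12
position: [439.2, -103.0, 138.0]
tool_rot: [3.138, 0.001, 1.698]
contact_force: [-0.4, 0.0, -0.5]
gripper_width: 0.1
grip_force: 0.0
```

```bash
python3 look.py 7
```

```text
t 11.12 slicer xyz [-80.9 -48.2] 138.0 rpy [3.138e+00 1.000e-03 1.698e+00] F [-0.4  0.  -0.5] w 0.1 tips 8.0 j [-0.31  0.16  1.88  0.    1.1  -0.44]
top pointer 0 None
scene pointer 5 [ -49.1 -107.4]
```

The pointer has stepped -135.5, -126.3, -117.1, -107.4: line 5. Now I move over behind the lock tab, high first, then down on its +y side.

Request:
step_arm([
  [0.46, 0.14, 0],
  [0.46, 0.14, 0],
  [0.46, 0.14, 0],
  [0.47, 0.14, 0],
  [0, 0, 0.5],
  [0, 0, 0.5],
  [0, 0, 0.5],
  [0, 0, 0.3],
  [0, 0, 0.16],
  [0, 0, 0],
], twist=[0, 0, 0, 0, 0, 0, 0, 0, 0, 0])

```text
time: 12.48
position: [454.4, -7.8, 38.1]
tool_rot: [-3.141, -0.0, 1.698]
contact_force: [1.2, 0.4, 0.9]
gripper_width: -0.1
grip_force: 0.0
```

```bash
python3 tip.py; python3 - <<'E'
from w import *
p,d=eyes.capture("scene");a=cv2.resize(p[130:260,260:400],None,fx=4.5,fy=4.5,interpolation=cv2.INTER_CUBIC)
cv2.imwrite("pics/lock.png",cv2.cvtColor(a,cv2.COLOR_RGB2BGR))
E
```

```text
t 12.47 slicer xyz [-53.8  44.3] 38.1 rpy [-3.141 -0.     1.698] F [1.2 0.4 0.9] w -0.1 tips 8.0 j [-0.1   0.34  1.94  0.    0.86 -0.22]
-27 3 [-10.8   3.4 -26.1] [-10.4  15.3 -24.8]
-21 4 [-11.1   3.6 -20.3] [-10.4  16.6 -18.6]
-18 2 [-10.8   9.8 -18. ] [-10.6  16.  -17.2]
-15 3 [-10.9   5.1 -13. ] [-10.9  16.5 -12.7]
-12 3 [-10.8   4.8 -10.3] [-10.6  16.2  -9.6]
-9 3 [-11.1   0.1  -8.1] [-10.3  15.1  -7.5]
-6 13 [-11.    1.5  -5. ] [16.4 17.2 -3. ]
-3 17 [-11.3   1.7  -2.9] [15.7 17.2 -0.2]
0 11 [-10.9   0.    0.8] [ 6.9 16.1  2.8]
3 42 [-10.3   1.4   3. ] [ 5.3 17.9  5.9]
6 2 [-9.   6.8  6.1] [ 0.4 11.6  7.1]
15 1 [-8.   4.8 17. ] [-8.   4.8 17. ]
18 2 [-3.3  9.9 20.7] [ 3.5 10.  20.8]
21 6 [-12.7   5.5  21.8] [ 0.6 11.4 23.9]
24 7 [-10.7   6.3  24.1] [ 6.6 11.  27. ]
27 9 [-15.    5.9  27.2] [ 9.5 11.5 29. ]
30 16 [-15.4   1.6  30.1] [12.1 11.9 32.7]
33 13 [-15.6   5.5  33.4] [11.8 11.3 35.9]
36 11 [-15.5   2.1  36.8] [12.  10.8 38.8]
39 14 [-15.5   2.2  39.3] [ 9.3 11.4 42. ]
42 13 [-15.    1.1  42.3] [11.6 11.2 45. ]
[321 229]
```

View pics/lock.png

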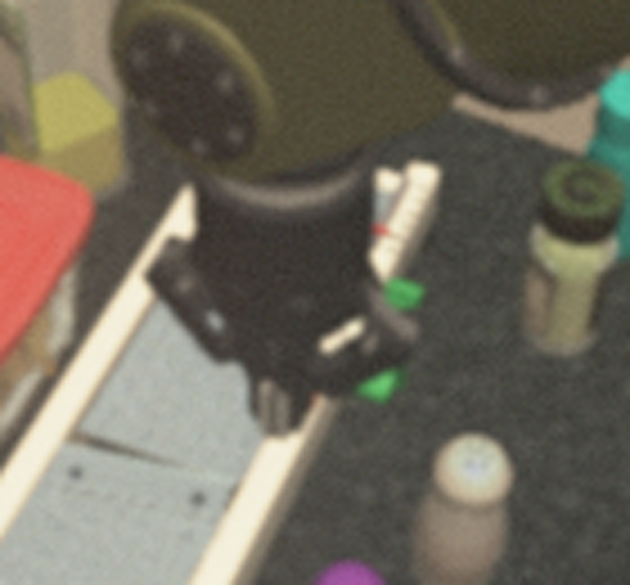

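Fingertip over the near rail beyond the tab (tip at 277,433), well clear of the blade (180,460) and shaker. It is 8 mm higher than planned, so: down 8 mm, then push along -y.

Request:
step_arm([
  [0, 0, 0.1],
  [0, 0, 0.06],
  [-0.1, 0, 0],
  [-0.1, 0, 0],
  [0, 0, 0],
], twist=[0, 0, 0, 0, 0])

```text
time: 13.2
position: [455.9, -18.1, 30.4]
tool_rot: [3.141, 0.0, 1.697]
contact_force: [0.3, 0.4, 0.3]
gripper_width: 0.0
grip_force: 0.0
```

Request:
step_arm([
  [-0.08, 0, 0],
  [-0.08, 0, 0],
  [-0.06, 0, 0],
  [0, 0, 0],
], twist=[0, 0, 0, 0])

```text
time: 13.7
position: [457.1, -27.7, 30.3]
tool_rot: [-3.141, -0.002, 1.697]
contact_force: [-0.6, 12.9, 2.9]
gripper_width: -0.1
grip_force: 6.9
```

```bash
python3 w.py
```

```text
t 13.7 slicer xyz [-53.7  24.2] 30.3 rpy [-3.141e+00 -2.000e-03  1.697e+00] F [-0.6 12.9  2.9] w -0.1 tips 8.0 j [-0.14  0.36  1.94  0.    0.85 -0.27]
```

Request:
step_arm([
  [-0.03, 0, 0],
  [0, 0, 0],
], twist=[0, 0])

```text
time: 13.95
position: [457.1, -28.0, 30.3]
tool_rot: [-3.141, -0.004, 1.697]
contact_force: [-1.5, 27.2, 6.3]
gripper_width: -0.2
grip_force: 13.4
```

Request:
step_arm([
  [0.2, 0, 0],
  [0.1, 0, -0.4],
  [0, 0, -0.9],
  [0, 0, -0.9],
  [-0.6, -1, -0.3],
  [-0.7, -0.9, 0],
  [-0.8, -0.8, 0],
  [-0.8, -0.6, 0],
  [-0.8, -0.4, 0],
  [-0.8, -0.3, 0],
  [-0.7, 0, 0],
  [0, 0, 0],
], twist=[0, 0, 0, 0, 0, 0, 0, 0, 0, 0, 0, 0])

```text
time: 15.45
position: [289.6, -300.1, 155.1]
tool_rot: [-3.141, 0.0, 1.695]
contact_force: [-1.0, 0.6, 0.9]
gripper_width: 0.4
grip_force: 0.0
```

```bash
python3 look.py 8; python3 - <<'E'
from w import *
c_,s_=np.cos(v[2]),np.sin(v[2])
for k in("0","8"):
  for cam in("top","scene"):
    p=cv2.cvtColor(cv2.imread(f"pics/{cam}{k}.png"),cv2.COLOR_BGR2RGB);c=eyes.calibration(cam);K,T=c["mtx"],c["world_from_camera"]
    m=blob(p,(4,110,120),(22,255,255),{"top":(295,205,335,228),"scene":(315,190,350,228)}[cam]);ys,xs=np.nonzero(m)
    if len(xs):
        P=onz(K,T,(xs.mean(),ys.mean()),53)[:2]-v[:2];print(k,cam,len(xs),"tab slicer y",(-s_*P[0]+c_*P[1]).round(1))
# things' places unchanged: image differences round them
for cam,B in(("scene",dict(tub=(205,160,285,230),oil=(245,70,292,178),salt=(348,222,378,266),spice=(374,164,400,212))),("top",dict(tub=(258,105,330,168),oil=(335,85,382,150),salt=(287,252,312,276),spice=(360,242,388,268)))):
    a,b=[cv2.GaussianBlur(cv2.imread(f"pics/{cam}{k}.png"),(0,0),1).astype(int) for k in("0","8")]
    print(cam,{n:round(float(np.abs(a[y0:y1,x0:x1]-b[y0:y1,x0:x1]).mean()),1) for n,(x0,y0,x1,y1) in B.items()})
E
```

```text
t 15.45 slicer xyz [-254.2 -224.8] 155.1 rpy [-3.141  0.     1.695] F [-1.   0.6  0.9] w 0.4 tips 8.0 j [-0.89  0.07  1.94 -0.    1.13 -1.02]
top pointer 4 [ -46.7 -104.9]
scene pointer 4 [ -48.2 -107.4]
0 top 55 tab slicer y 20.3
0 scene 56 tab slicer y 24.2
8 top 50 tab slicer y 8.6
8 scene 57 tab slicer y 12.7
scene {'tub': 1.0, 'oil': 0.9, 'salt': 1.0, 'spice': 0.9}
top {'tub': 2.2, 'oil': 2.1, 'salt': 2.3, 'spice': 1.7}
```

The pointer is at y = -104.9 on the fifth line. The tab moved 11.6 mm against a hard stop (27 N with no further travel), so it is home. Nothing else shifted.

```bash
python3 -c "
from station import job
print(job.hand_in())"
```

```text
the job is handed in; nothing more can be done
None
```

The job is handed in, but the verdict was not returned: the pointer stands at the fifth line after three clicks, the orange lock tab is pushed home, and the pictures show the tub, bottle, shaker and spice jar where they were.

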